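# Move the water samples to the instrument rack in order

## Task

Move the four capped sample bottles from the field carrier into the white instrument rack, one per pocket, keeping their order as counted from the black end of each: the bottle nearest the carrier's black end goes into the rack pocket nearest the rack's black end, the next into the next, and so on. Since the black ends lie on opposite sides, the row comes out reversed as seen. Keep the bottles upright throughout and leave all four standing on their pocket floors.

Things in the scene. Friction and masses are not known exactly. Their poses are not given: they have to be found in the camera images.
- carrier: field carrier, fixed: steel plate 64 x 222 mm, 10 mm thick, with four coloured pockets in a row and one black end block (58 x 14 mm, 26 mm high). Origin: centre of its underside, on the counter. The row runs along its y axis: places at x = 0, y = +81, +27, -27, -81 mm; the black block is at its +y end (y = +117 mm).
- rack: white instrument rack, fixed, 64 x 222 mm: four empty pockets in a row (50 mm square inside, grey disc on the floor) and a black end block (58 x 14 mm, 26 mm high). Origin: centre of its underside, on the counter. Row along its y axis: centres at x = 0, y = +81, +27, -27, -81 mm; black block at its -y end (y = -117 mm). Pocket floors 14 mm, wall tops 26 mm above the counter.
- pocket_red: red-walled pocket of the field carrier, fixed; holds the red-capped bottle at the start. 54 mm square outside, 46 mm inside; origin: centre of its underside, 10 mm above the counter; floor 4 mm, wall tops 16 mm above the origin. The order of the pockets along the carrier differs at each start and records the bottles' first order.
- pocket_yellow: yellow-walled pocket of the field carrier, fixed; holds the yellow-capped bottle at the start. 54 mm square outside, 46 mm inside; origin: centre of its underside, 10 mm above the counter; floor 4 mm, wall tops 16 mm above the origin. The order of the pockets along the carrier differs at each start and records the bottles' first order.
- pocket_green: green-walled pocket of the field carrier, fixed; holds the green-capped bottle at the start. 54 mm square outside, 46 mm inside; origin: centre of its underside, 10 mm above the counter; floor 4 mm, wall tops 16 mm above the origin. The order of the pockets along the carrier differs at each start and records the bottles' first order.
- pocket_blue: blue-walled pocket of the field carrier, fixed; holds the blue-capped bottle at the start. 54 mm square outside, 46 mm inside; origin: centre of its underside, 10 mm above the counter; floor 4 mm, wall tops 16 mm above the origin. The order of the pockets along the carrier differs at each start and records the bottles' first order.
- bottle_red_c (a point): sample bottle with a red cap: upright closed cylinder of amber glass with a paper band, 32 mm diameter, 84 mm high, cap (31 mm diameter) the top 21 mm, about 0.09 kg. The point is the bottle's centre, half-way up, 42 mm above its underside; z axis up along the bottle.
- bottle_yellow_c (a point): sample bottle with a yellow cap: upright closed cylinder of amber glass with a paper band, 32 mm diameter, 84 mm high, cap (31 mm diameter) the top 21 mm, about 0.09 kg. The point is the bottle's centre, half-way up, 42 mm above its underside; z axis up along the bottle.
- bottle_green_c (a point): sample bottle with a green cap: upright closed cylinder of amber glass with a paper band, 32 mm diameter, 84 mm high, cap (31 mm diameter) the top 21 mm, about 0.09 kg. The point is the bottle's centre, half-way up, 42 mm above its underside; z axis up along the bottle.
- bottle_blue_c (a point): sample bottle with a blue cap: upright closed cylinder of amber glass with a paper band, 32 mm diameter, 84 mm high, cap (31 mm diameter) the top 21 mm, about 0.09 kg. The point is the bottle's centre, half-way up, 42 mm above its underside; z axis up along the bottle.

How it is judged (in metres and radians):
At the end, for the whole second after the job is handed in: Each bottle stands upright (within 0.12 rad), released and at rest on the floor of its own rack pocket (within 12 mm along each rack axis; centre 50 to 62 mm above the counter), in the same order from the rack's black end as the like-coloured carrier pockets from the carrier's (x of bottle_red_c in the frame of rack between -0.012 and 0.012 m and z of bottle_red_c in the frame of rack between 0.05 and 0.062 m and angle between each of bottle_red_c, bottle_yellow_c, bottle_green_c, bottle_blue_c's own z axis and vertical below 0.12 rad and linear speed of each of bottle_red, bottle_yellow, bottle_green, bottle_blue below 0.02 m/s and angular speed of each of bottle_red, bottle_yellow, bottle_green, bottle_blue below 0.2 rad/s and ((y of pocket_red in the frame of carrier between 0.071 and 0.091 m and y of bottle_red_c in the frame of rack between -0.093 and -0.069 m) or (y of pocket_red in the frame of carrier between 0.017 and 0.037 m and y of bottle_red_c in the frame of rack between -0.039 and -0.015 m) or (y of pocket_red in the frame of carrier between -0.037 and -0.017 m and y of bottle_red_c in the frame of rack between 0.015 and 0.039 m) or (y of pocket_red in the frame of carrier between -0.091 and -0.071 m and y of bottle_red_c in the frame of rack between 0.069 and 0.093 m)) and x of bottle_yellow_c in the frame of rack between -0.012 and 0.012 m and z of bottle_yellow_c in the frame of rack between 0.05 and 0.062 m and ((y of pocket_yellow in the frame of carrier between 0.071 and 0.091 m and y of bottle_yellow_c in the frame of rack between -0.093 and -0.069 m) or (y of pocket_yellow in the frame of carrier between 0.017 and 0.037 m and y of bottle_yellow_c in the frame of rack between -0.039 and -0.015 m) or (y of pocket_yellow in the frame of carrier between -0.037 and -0.017 m and y of bottle_yellow_c in the frame of rack between 0.015 and 0.039 m) or (y of pocket_yellow in the frame of carrier between -0.091 and -0.071 m and y of bottle_yellow_c in the frame of rack between 0.069 and 0.093 m)) and x of bottle_green_c in the frame of rack between -0.012 and 0.012 m and z of bottle_green_c in the frame of rack between 0.05 and 0.062 m and ((y of pocket_green in the frame of carrier between 0.071 and 0.091 m and y of bottle_green_c in the frame of rack between -0.093 and -0.069 m) or (y of pocket_green in the frame of carrier between 0.017 and 0.037 m and y of bottle_green_c in the frame of rack between -0.039 and -0.015 m) or (y of pocket_green in the frame of carrier between -0.037 and -0.017 m and y of bottle_green_c in the frame of rack between 0.015 and 0.039 m) or (y of pocket_green in the frame of carrier between -0.091 and -0.071 m and y of bottle_green_c in the frame of rack between 0.069 and 0.093 m)) and x of bottle_blue_c in the frame of rack between -0.012 and 0.012 m and z of bottle_blue_c in the frame of rack between 0.05 and 0.062 m and ((y of pocket_blue in the frame of carrier between 0.071 and 0.091 m and y of bottle_blue_c in the frame of rack between -0.093 and -0.069 m) or (y of pocket_blue in the frame of carrier between 0.017 and 0.037 m and y of bottle_blue_c in the frame of rack between -0.039 and -0.015 m) or (y of pocket_blue in the frame of carrier between -0.037 and -0.017 m and y of bottle_blue_c in the frame of rack between 0.015 and 0.039 m) or (y of pocket_blue in the frame of carrier between -0.091 and -0.071 m and y of bottle_blue_c in the frame of rack between 0.069 and 0.093 m))); the robot touches nothing.
It fails at once if a sample bottle is tipped over (more than 0.7 rad from upright) (angle between any of bottle_red_c, bottle_yellow_c, bottle_green_c, bottle_blue_c's own z axis and vertical above 0.7 rad).
It also fails if it takes over 104 s, if anything falls off the work surface, if the arm or the gripper's body presses on something with over 40 N, if the wrist force passes 120 N, or if a joint passes its speed limit or range.

## Robot

A 7-joint arm with a two-finger parallel gripper is mounted at the origin on the work surface. World frame = base frame: x ahead of the robot, y to its left, z up, the work surface at z = 0. Lengths are in m, angles in degrees, forces in N, time in s.
With the tool pointing down it reaches from about 0.425 to 0.875 m from the base axis. Payload 4.7 kg.
Tool frame: the origin (TCP) lies on the centre line of the jaws, within the pads' length; the fingertips stand 8 mm ahead of it and the grasp point (between the pads) lies 11 mm behind it; z points along the fingers, y is the direction in which the jaws open and shut (so a half turn about z gives the same grasp; the last joint's range is limited). The gripper opens to 87 mm and grips with 3 to 60 N. Pads are 19 mm wide; open, the fingers measure 117 mm over their backs; the gripper's body (75 mm by 190 mm) begins 51 mm behind the grasp point.
Start: joints at [-69.208, 18.392, -4.016, 83.108, 1.295, 78.541, -3.26], TCP at [0.222, 0.611, 0.207] pointing down, gripper open.
Joint ranges: [-163.93, 163.93], [-17.29, 119.83], [-79.2, 71.16], [3.27, 140.29], [-89.18, 269.18], [5.43, 117.66], [-154.24, 154.24]. Speed limits (degrees/s): [147.25, 147.25, 180, 180, 180, 180, 180].

## Interface

Orientations are given as [roll, pitch, yaw] about the fixed x, y, z axes, in that order (R = Rz(yaw) Ry(pitch) Rx(roll)).
In Python, from cell import env gives the robot as it stands. The module is installed in compiled form; this text tells all that it offers.
- The arm moves only by the tool move_arm, never from a script. Its argument "steps" is a list of rows, each a list of 2 entries, a list of its own where there are three numbers: the shift along the tool's x, y, z in m, then the turn about the tool's z in rad. A call has 1 to 20 rows; each row is the pose to reach, as a shift and turn from the pose commanded when the call began, along the tool's axes at that moment; what a row does not reach only later rows make up. A row lasts 1/8 s, in which the tool goes at most 62.5 mm and 10.7 degrees, less where a joint would pass 70% of its speed; a pose out of reach is approached as far as the arm can. A call with a gripper value outside its range is refused whole. "hand" is the closure, from -1 (fully open) to 1 (shut), set as the call begins (left out, the last holds). The fingers move at their own pace and stop on an object; "squeeze" is the grip in N (left out, the last holds). Time passes only in rows, so rows that repeat a pose let the fingers close. It gives the time, the measured TCP pose, the force and the opening at its end, in the units of the state.
- env.get_obs(): the state, without advancing time (a new reading comes with each control period).
- env.read_camera(name): name is "side" or "top" or "wrist"; returns (picture, depth): 384x512x3 uint8, red, green, blue; 384x512 float32, m along the optical axis (not along the pixel's ray), 0 where there is no reading.
- env.calibration(name): a dict with "intrinsics" (3x3 intrinsics, pixels), "D" ([k1, k2, p1, p2, k3] as OpenCV has them; the pictures are not rectified), "position" and "orientation" of the camera in the world; the wrist camera has in their place "mount" (4x4, takes a point from camera to tool coordinates, whose origin is the TCP and whose axes are the flange's). Camera axes: x right, y up, looking along -z (the intrinsics and any distortion apply to the point x, -y, -z); pixel columns grow to the right and rows downward; lengths in m; the calibration is good to about 2 mm. A picture is of the moment at which its call begins: read the wrist's pose just before it. calibration takes no time and is no camera call.
- env.sign_off(): hands the job in, once; it reports no verdict.
Trained networks look in the newest picture that a camera, given by its name, has taken for a name from the list of things; names that differ only in an ending like _2 or _b are one class to them, and where a whole thing is asked for, a point or a joint stands for the part that bears it (a point fixed in the world has none). Each returns a list of dicts, best first, with "conf" (0 to 1); they miss things now and then, are a little off and sometimes report something else, mostly with a low value. They report only what shows in the picture. A call takes as long as a camera call.
- env.cut_out(camera, query): "region" (384x512 bool, what is visible of it) and "uv" ([column, row] in pixels, amid what is visible of it).
The state is a dict: "time_s": time; "qpos": joint angles; "joint_velocities": joint speeds; "effort": joint torques, N m; "tool_pos": TCP position; "tool_rot": TCP orientation; "force": force on the tool from outside, world axes, zero at the start; "wrist_torque": the same for the moment, N m; "grip_width": finger opening in m.
Only numpy, scipy, OpenCV 4.12 (cv2) and the standard library are available. Lean on these libraries where they do the work, as an engineer would, in place of code of your own. Each camera call takes 0.05 s, during which the arm holds its last target. There are 200 camera calls.

## Working session

There is one attempt and no reset: what is moved stays moved. The work goes in short steps, Python scripts to look and compute and a tool call to move; the robot and the scene stay as the last step left them, time stands still between calls to the robot, and variables do not carry over. Pictures are saved under pics/ and viewed, about 12 in all and at most 16, crops included, and the job is handed in when it is done.

Besides the shell and the picture viewer there is one more tool, called after ">>>" as name(argument=value, ...) on one line, values as JSON. move_arm: Moves the arm, as the interface text tells. Its arguments: {"type":"object","properties":{"steps":{"type":"array"},"hand":{"type":"number"},"squeeze":{"type":"number"}},"required":["steps"]}

```bash
mkdir -p pics; cat > h.py <<'E'
import numpy as np, cv2
from scipy.spatial.transform import Rotation as R
from cell import env
def campose(n):
    c=env.calibration(n)
    if 'mount' in c:
        o=env.get_obs(); T=np.eye(4); T[:3,:3]=R.from_euler('xyz',o['tool_rot'],degrees=True).as_matrix(); T[:3,3]=o['tool_pos']
        return c,T@np.array(c['mount'])
    T=np.eye(4); T[:3,3]=c['position']; q=np.array(c['orientation'])
    T[:3,:3]=q if q.shape==(3,3) else R.from_euler('xyz',q,degrees=True).as_matrix()
    return c,T
def cloud(n):
    c,T=campose(n); im,d=env.read_camera(n)
    v,u=np.mgrid[:384,:512]; uv=np.stack([u,v],-1).reshape(-1,1,2).astype(float)
    p=cv2.undistortPoints(uv,np.array(c['intrinsics']),np.array(c['D'])).reshape(384,512,2)
    P=np.stack([p[...,0]*d,-p[...,1]*d,-d],-1)@T[:3,:3].T+T[:3,3]
    P[d<=0]=np.nan
    return im,d,P
def save(n,im): cv2.imwrite(f'pics/{n}.png',im[...,::-1])
E
python3 - <<'E'
from h import *
print(env.get_obs())
for n in('side','top','wrist'): print(n,env.calibration(n))
ims=[]
for n in('top','side'):
    im,d,P=cloud(n); save(n+'0',im); np.save(n+'0.npy',P)
    for k in ['rack','carrier']+[p+c+s for c in('red','yellow','green','blue') for p,s in(('pocket_',''),('bottle_','_c'))]:
        for r in env.cut_out(n,k)[:2]:
            q=P[r['region']]; q=q[~np.isnan(q[:,0])]
            print(n,k,round(r['conf'],2),np.round(r['uv']),len(q),np.round(np.median(q,0),3),np.round(np.percentile(q,[2,98],axis=0),3).tolist() if len(q) else '')
E
```

```text
{'time_s': 0.0, 'qpos': array([-69.20660914,  18.43719049,  -4.01652365,  83.17583467,
         1.29616642,  78.54203486,  -3.26027027]), 'joint_velocities': array([ 0.02380609, -0.07011433, -0.09697023, -0.00746149, -0.01198418,
        0.02683554,  0.04231128]), 'effort': array([ 3.87464306e-04, -4.91284096e+01, -4.03589364e-01, -3.12527239e+01,
       -6.37747790e-02,  4.37710178e-02,  1.87242508e-04]), 'tool_pos': array([0.2220012 , 0.61027638, 0.20597472]), 'tool_rot': array([-1.79890256e+02,  6.73709885e-03,  1.60017290e+02]), 'force': array([ 0.20018977, -0.60985228,  0.20044766]), 'wrist_torque': array([ 0.03157431,  0.04472297, -0.00724532]), 'grip_width': 0.08719637179104359}
side {'intrinsics': array([[370.58563825,   0.        , 251.83698013],
       [  0.        , 370.58563825, 190.98172109],
       [  0.        ,   0.        ,   1.        ]]), 'D': array([-0.06037183,  0.        ,  0.        ,  0.        ,  0.        ]), 'position': array([0.16746685, 0.52060386, 0.53039164]), 'orientation': array([  55.71131228,   -0.84978358, -142.80037279])}
top {'intrinsics': array(
[... 2865 characters left out ...]
7 0.019] [[0.551, 0.132, 0.011], [0.602, 0.181, 0.026]]
side bottle_yellow_c 0.72 [189. 235.] 631 [0.572 0.169 0.066] [[0.565, 0.15, 0.016], [0.591, 0.177, 0.098]]
side pocket_green 0.75 [224. 238.] 190 [0.554 0.098 0.02 ] [[0.551, 0.077, 0.011], [0.603, 0.126, 0.026]]
side pocket_green 0.23 [313. 190.] 1932 [ 0.495 -0.179  0.014] [[0.44, -0.301, -0.001], [0.55, -0.078, 0.026]]
side bottle_green_c 0.85 [212. 223.] 618 [0.569 0.114 0.066] [[0.562, 0.095, 0.017], [0.589, 0.121, 0.098]]
side pocket_blue 0.63 [183. 269.] 384 [0.56  0.217 0.02 ] [[0.552, 0.186, 0.009], [0.606, 0.238, 0.026]]
side bottle_blue_c 0.93 [172. 253.] 738 [0.57  0.22  0.066] [[0.564, 0.201, 0.016], [0.589, 0.229, 0.098]]
```

```bash
python3 - <<'E'
import cv2,numpy as np
a=cv2.imread('pics/top0.png')
cv2.imwrite('pics/top0c.png',cv2.resize(a[130:280,90:420],None,fx=2.4,fy=2.4,interpolation=cv2.INTER_CUBIC))
E
```

```text
(no output)
```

View pics/top0c.png

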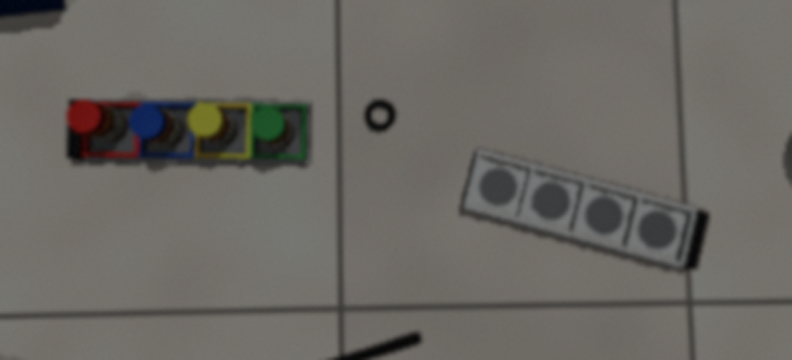

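View pics/side0.png

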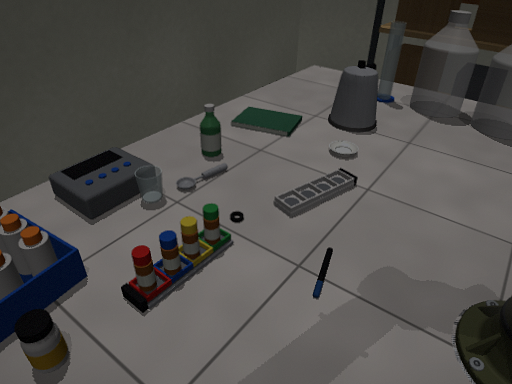

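Top picture: from the carrier's black end (left) the order is red, blue, yellow, green. The rack's black end is at the right, and the rack is yawed about -14°. Next I'll fit the poses.

```bash
python3 - <<'E'
from h import *
for n in('top','side'):
    P=np.load(n+'0.npy').reshape(-1,3); im=cv2.imread(f'pics/{n}0.png').reshape(-1,3)
    ok=~np.isnan(P[:,0]); P=P[ok]
    for nm,(x0,x1,y0,y1) in {'rack':(.42,.58,-.34,-.05),'carrier':(.53,.63,.05,.33)}.items():
        m=(P[:,0]>x0)&(P[:,0]<x1)&(P[:,1]>y0)&(P[:,1]<y1)
        q=P[m&(P[:,2]>.019)&(P[:,2]<.034)]
        print(n,nm,len(q),cv2.minAreaRect((q[:,:2]*1000).astype(np.float32)))
    m=(P[:,2]>.085)&(P[:,2]<.11)&(P[:,0]>.53)&(P[:,0]<.63)&(P[:,1]>.05)&(P[:,1]<.33)
    q=P[m]; 
    for y in (.26,.206,.152,.1):
        s=q[abs(q[:,1]-y)<.022]; t=s[s[:,2]>(.094)]
        print(n,len(t),np.round(t.mean(0),4),cv2.minEnclosingCircle((t[:,:2]*1000).astype(np.float32)))
E
```

```text
top rack 773 ((496.9237060546875, -198.40350341796875), (234.62127685546875, 58.1949577331543), 74.05957794189453)
top carrier 670 ((582.4320068359375, 191.08358764648438), (233.0449981689453, 56.662010192871094), 88.98033142089844)
top 176 [0.5876 0.2656 0.0982] ((587.9942016601562, 266.1006774902344), 15.814268112182617)
top 163 [0.5817 0.2102 0.0983] ((581.743408203125, 210.57022094726562), 15.330270767211914)
top 163 [0.5819 0.1585 0.0984] ((582.1626586914062, 158.6862030029297), 15.242942810058594)
top 159 [0.5783 0.1027 0.0985] ((578.5592041015625, 102.89685821533203), 15.327807426452637)
side rack 617 ((495.7820129394531, -196.41030883789062), (237.76507568359375, 61.359893798828125), 73.40555572509766)
side carrier 1400 ((580.040771484375, 192.13192749023438), (233.34837341308594, 58.71625900268555), 88.79802703857422)
side 188 [0.5852 0.2688 0.0962] ((586.1688842773438, 267.4116516113281), 16.359983444213867)
side 167 [0.579  0.2134 0.0965] ((580.1913452148438, 212.64942932128906), 15.795392990112305)
side 131 [0.5801 0.1612 0.0966] ((581.8325805664062, 161.13357543945312), 15.150968551635742)
side 130 [0.5766 0.1066 0.0967] ((577.0549926757812, 105.50690460205078), 16.287450790405273)
```

```bash
cat > go.py <<'E'
import sys
from h import *
x,y,z,yaw=map(float,sys.argv[1:5]); o=env.get_obs()
M=R.from_euler('xyz',o['tool_rot'],degrees=True).as_matrix()
d=np.array([x,y,z])-o['tool_pos']; s=M.T@d; t=-((yaw-o['tool_rot'][2]+180)%360-180)
print('shift',np.round(s,4),'turn',round(np.radians(t),3),'rows',round(max(np.linalg.norm(d)/.0625,abs(t)/10.7),1),'t',o['time_s'],'q',np.round(o['qpos']))
E
python3 go.py 0.587 0.267 0.19 90
python3 - <<'E'
import numpy as np
for n in('top','side'):
    P=np.load(f'{n}0.npy').reshape(-1,3);P=P[~np.isnan(P[:,0])]
    for x in np.arange(.1,.9,.1):
        print(n,round(x,1),[ (round(y,1),round(float(P[m][:,2].max()),2)) for y in np.arange(-.4,.8,.1) if (m:=(abs(P[:,0]-x)<.05)&(abs(P[:,1]-y)<.05)).sum()>5])
E
```

```text
shift [-0.4604 -0.1985  0.0171] turn 1.222 rows 8.0 t 1.1 q [-69.  18.  -4.  83.   1.  79.  -3.]
top 0.1 [(np.float64(-0.4), 0.01), (np.float64(-0.3), 0.01), (np.float64(-0.2), 0.0), (np.float64(-0.1), 0.0), (np.float64(-0.0), 0.0), (np.float64(0.1), 0.01), (np.float64(0.2), 0.0), (np.float64(0.3), 0.0), (np.float64(0.4), 0.0), (np.float64(0.5), 0.0), (np.float64(0.6), 0.0)]
top 0.2 [(np.float64(-0.4), 0.01), (np.float64(-0.3), 0.01), (np.float64(-0.2), 0.01), (np.float64(-0.1), 0.01), (np.float64(-0.0), 0.01), (np.float64(0.1), 0.01), (np.float64(0.2), 0.01), (np.float64(0.3), 0.0), (np.float64(0.4), 0.0), (np.float64(0.5), 0.01), (np.float64(0.6), 0.0)]
top 0.3 [(np.float64(-0.4), 0.01), (np.float64(-0.3), 0.01), (np.float64(-0.2), 0.01), (np.float64(-0.1), 0.01), (np.float64(-0.0), 0.01), (np.float64(0.1), 0.01), (np.float64(0.2), 0.01), (np.float64(0.3), 0.0), (np.float64(0.4), 0.01), (np.float64(0.5), 0.0), (np.float64(0.6), 0.0)]
top 0.4 [(np.float64(-0.4), 0.01), (np.float64(-0.3), 0.03), (np.float64(-0.2), 0.01), (np.float64(-0.1), 0.01), (np.float64(-0.0), 0.01), (np.float64
[... 2422 characters left out ...]
0), (np.float64(-0.2), 0.0), (np.float64(-0.1), 0.03), (np.float64(-0.0), 0.01), (np.float64(0.1), 0.1), (np.float64(0.2), 0.1), (np.float64(0.3), 0.1), (np.float64(0.4), 0.09), (np.float64(0.5), 0.09)]
side 0.7 [(np.float64(-0.4), 0.02), (np.float64(-0.3), 0.0), (np.float64(-0.2), 0.0), (np.float64(-0.1), 0.01), (np.float64(-0.0), 0.0), (np.float64(0.1), 0.0), (np.float64(0.2), 0.0), (np.float64(0.3), 0.1), (np.float64(0.4), 0.13), (np.float64(0.5), 0.08)]
side 0.8 [(np.float64(-0.4), 0.02), (np.float64(-0.3), -0.0), (np.float64(-0.2), 0.15), (np.float64(-0.1), 0.02), (np.float64(-0.0), 0.07), (np.float64(0.1), 0.07), (np.float64(0.2), 0.06), (np.float64(0.3), 0.1), (np.float64(0.4), 0.12)]
```

>>> move_arm(steps=[[[-0.02,-0.01,0],0.1],[[-0.07,-0.03,0],0.25],[[-0.13,-0.05,0],0.4],[[-0.18,-0.08,0],0.55],[[-0.23,-0.1,0],0.7],[[-0.28,-0.12,0],0.85],[[-0.33,-0.14,0.0],1.0],[[-0.38,-0.16,0.0],1.12],[[-0.43,-0.185,0.0],1.22],[[-0.46,-0.1985,0.0],1.222],[[-0.46,-0.1985,0.0],1.222],[[-0.46,-0.1985,0.0],1.222]], hand=-1)

```text
time_s: 2.6
tool_pos: [0.5858, 0.2684, 0.2069]
tool_rot: [-180.0, -0.1, 90.1]
force: [0.1, -0.4, 0.3]
grip_width: 0.0868
```

```bash
python3 - <<'E'
from h import *
print(env.get_obs()['tool_pos'],env.get_obs()['tool_rot'])
im,d,P=cloud('wrist'); save('w1',im)
for c in ('red','blue','yellow','green'):
    for r in env.cut_out('wrist',f'bottle_{c}_c')[:1]:
        q=P[r['region']]; q=q[~np.isnan(q[:,0])]; q=q[(q[:,2]>.092)&(q[:,2]<.105)]
        if len(q)>10: print(c,r['conf'],len(q),np.round(q.mean(0),4),cv2.minEnclosingCircle((q[:,:2]*1000).astype(np.float32)))
for n in('top','side'):
    P=np.load(f'{n}0.npy').reshape(-1,3)
    m=(P[:,0]>.48)&(P[:,0]<.72)&(P[:,1]>.285)&(P[:,1]<.33)&(P[:,2]>.03)
    print(n,m.sum(), np.round(P[m][::max(1,m.sum()//12)],3).tolist())
E
python3 go.py 0.587 0.267 0.19 90
```

```text
[0.58582572 0.26841839 0.20693995] [-1.79950684e+02 -5.62922965e-02  9.00750475e+01]
red 0.87 627 [0.5847 0.2701 0.0985] ((584.6484375, 269.174560546875), 15.433723449707031)
blue 0.6 546 [0.579  0.2153 0.0984] ((578.4344482421875, 214.1239471435547), 15.480986595153809)
yellow 0.71 294 [0.5792 0.1577 0.0989] ((578.951171875, 161.22019958496094), 15.133453369140625)
top 87 [[0.72, 0.325, 0.07], [0.72, 0.319, 0.062], [0.713, 0.325, 0.069], [0.711, 0.329, 0.071], [0.715, 0.319, 0.056], [0.708, 0.32, 0.071], [0.706, 0.329, 0.069], [0.71, 0.319, 0.057], [0.706, 0.324, 0.06], [0.714, 0.319, 0.03], [0.708, 0.319, 0.044], [0.706, 0.322, 0.042], [0.707, 0.321, 0.032]]
side 136 [[0.718, 0.324, 0.069], [0.711, 0.324, 0.068], [0.707, 0.328, 0.069], [0.706, 0.321, 0.061], [0.708, 0.322, 0.055], [0.708, 0.324, 0.053], [0.706, 0.328, 0.052], [0.706, 0.32, 0.043], [0.706, 0.321, 0.039], [0.706, 0.323, 0.035], [0.705, 0.323, 0.03], [0.586, 0.286, 0.045], [0.586, 0.286, 0.033]]
shift [-0.0015  0.0011  0.0172] turn 0.002 rows 0.3 t 2.85 q [-42.  18.  20.  85.  -6.  78. -22.]
```

View pics/w1.png

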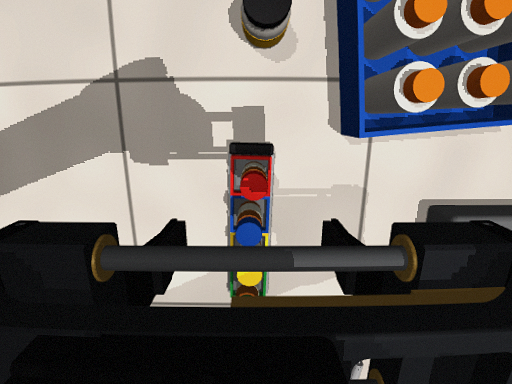

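The wrist view confirms the order red (255,183), blue (248,232), yellow (248,275). The red bottle lies under the jaws and the crate clears the gripper, so I can descend and grasp.

>>> move_arm(steps=[[[0,0,0.04],0],[[0,0,0.08],0],[[0,0,0.12],0],[[0,0,0.145],0],[[0,0,0.152],0],[[0,0,0.152],0]])

```text
time_s: 3.6
tool_pos: [0.5867, 0.2676, 0.0555]
tool_rot: [180.0, -0.0, 90.0]
force: [-0.1, -0.5, -0.3]
grip_width: 0.087
```

>>> move_arm(steps=[[[0,0,0],0],[[0,0,0],0],[[0,0,0],0],[[0,0,0],0],[[0,0,0],0],[[0,0,0],0]], hand=1, squeeze=20)

```text
time_s: 4.35
tool_pos: [0.5866, 0.2671, 0.055]
tool_rot: [-180.0, -0.0, 90.0]
force: [0.4, -0.5, -0.5]
grip_width: 0.0348
```

>>> move_arm(steps=[[[0,0,0],0],[[0,0,0],0],[[0,0,-0.01],0],[[0,0,-0.03],0],[[0,0,-0.06],0],[[0,0,-0.09],0],[[0,0,-0.12],0],[[0,0,-0.12],0],[[0,0,-0.12],0]])

```text
time_s: 5.48
tool_pos: [0.5864, 0.267, 0.1749]
tool_rot: [-180.0, 0.0, 90.0]
force: [-0.6, -0.2, -1.4]
grip_width: 0.0307
```

```bash
python3 go.py 0.4756 -0.269 0.175 73.8; python3 - <<'E'
from h import *
im,d,P=cloud('side'); save('s1',im[100:320,80:400])
E
```

```text
shift [-0.536  -0.1108 -0.    ] turn 0.283 rows 8.8 t 5.475 q [-42.  19.  19.  87.  -6.  75. -22.]
```

View pics/s1.png

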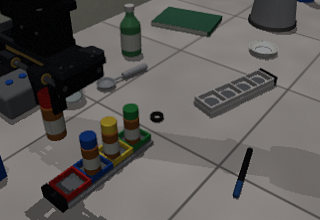

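Red (column 48, row 115) hangs upright in the jaws. I'll carry it to above the rack's black-end pocket.

>>> move_arm(steps=[[[-0.02,-0.004,0],0.01],[[-0.06,-0.012,0],0.03],[[-0.11,-0.023,0],0.06],[[-0.16,-0.033,0],0.085],[[-0.21,-0.043,0],0.11],[[-0.26,-0.054,0],0.137],[[-0.31,-0.064,0],0.164],[[-0.36,-0.074,0],0.19],[[-0.41,-0.085,0],0.216],[[-0.46,-0.095,0],0.243],[[-0.5,-0.103,0],0.264],[[-0.525,-0.1085,0],0.277],[[-0.536,-0.111,0],0.283],[[-0.536,-0.111,0],0.283],[[-0.536,-0.111,0],0.283]])

```text
time_s: 7.4
tool_pos: [0.4759, -0.2674, 0.1747]
tool_rot: [-180.0, -0.1, 73.9]
force: [0.2, 0.4, -0.9]
grip_width: 0.0313
```

```bash
python3 go.py 0.4756 -0.269 0.055 73.8; python3 - <<'E'
from h import *
im,d,P=cloud('wrist'); save('w2',im)
Q=P.reshape(-1,3); m=(Q[:,2]>.018)&(Q[:,2]<.034)&(Q[:,0]>.42)&(Q[:,0]<.58)&(Q[:,1]<-.05)&(Q[:,1]>-.34)
print(m.sum(),cv2.minAreaRect((Q[m,:2]*1000).astype(np.float32)))
im,d,P=cloud('top')
r=env.cut_out('top','bottle_red_c')
if r:
    q=P[r[0]['region']]; q=q[q[:,2]>.1]; print(r[0]['conf'],len(q),np.round(np.median(q,0),3) if len(q) else '')
E
```

```text
shift [-0.0018  0.0002  0.1197] turn 0.002 rows 1.9 t 7.4 q [-12.   8.  43. 102.  -6.  72.  16.]
2654 ((494.08319091796875, -195.45872497558594), (232.7862548828125, 58.72810745239258), 73.68641662597656)
0.58 235 [ 0.48  -0.254  0.185]
```

View pics/w2.png

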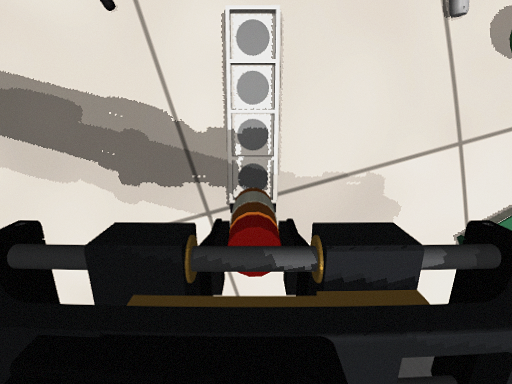

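The rack row runs up the image and red is in line over the bottom pocket by the black block. I'll lower it, release, and retreat.

>>> move_arm(steps=[[[0,0,0.03],0],[[0,0,0.06],0],[[0,0,0.09],0],[[0,0,0.107],0],[[0,0,0.115],0],[[0,0,0.119],0],[[0,0,0.119],0],[[0,0,0.119],0]])

```text
time_s: 8.55
tool_pos: [0.4763, -0.2691, 0.0568]
tool_rot: [179.9, -0.0, 73.8]
force: [0.4, -0.1, -2.1]
grip_width: 0.031
```

>>> move_arm(steps=[[[0,0,0],0],[[0,0,0],0],[[0,0,0],0],[[0,0,0],0],[[0,0,0],0],[[0,0,-0.01],0],[[0,0,-0.03],0],[[0,0,-0.06],0],[[0,0,-0.09],0],[[0,0,-0.12],0],[[0,0,-0.12],0],[[0,0,-0.12],0]], hand=-1)

```text
time_s: 10.05
tool_pos: [0.4754, -0.2686, 0.1758]
tool_rot: [-180.0, -0.0, 73.8]
force: [0.6, 0.3, -0.3]
grip_width: 0.0867
```

```bash
cat > chk.py <<'E'
from h import *
O=np.array([497.4,-190.6]); a=np.radians(-16.3); ey=np.array([-np.sin(a),np.cos(a)]); ex=np.array([np.cos(a),np.sin(a)])
for n in('top','side','wrist'):
    im,d,P=cloud(n)
    for c in ('red','blue','yellow','green'):
        for r in env.cut_out(n,f'bottle_{c}_c')[:1]:
            q=P[r['region']]; q=q[~np.isnan(q[:,0])]; h=np.percentile(q[:,2],97); q=q[q[:,2]>h-.004]
            if h<.09: continue
            p=np.array(cv2.minEnclosingCircle((q[:,:2]*1000).astype(np.float32))[0]); print(n,c,round(r['conf'],2),'top z',round(h,4),'xy',np.round(p,1),'rack',np.round([(p-O)@ex,(p-O)@ey],1))
E
python3 chk.py; python3 go.py 0.580 0.2125 0.175 90
```

```text
top red 0.85 top z 0.1009 xy [ 478.1 -269.5] rack [  3.6 -81.2]
top blue 0.73 top z 0.1001 xy [581.3 209.7] rack [-31.8 407.8]
top yellow 0.67 top z 0.1003 xy [582.4 158.8] rack [-16.5 359.2]
top green 0.68 top z 0.1011 xy [578.1 103. ] rack [ -5.  304.4]
side red 0.64 top z 0.0956 xy [ 476.9 -265.2] rack [  1.3 -77.3]
side blue 0.64 top z 0.0975 xy [579.7 212.5] rack [-34.1 410. ]
side yellow 0.72 top z 0.0976 xy [580.5 161.5] rack [-19.1 361.3]
side green 0.89 top z 0.0978 xy [577.6 105.7] rack [ -6.2 306.9]
wrist red 0.7 top z 0.0999 xy [ 475.1 -266.4] rack [ -0.2 -79.1]
shift [ 0.4914 -0.0342  0.0011] turn -0.283 rows 7.9 t 10.8 q [-13.   8.  43. 102.  -6.  73.  16.]
```

>>> move_arm(steps=[[[0.02,-0.001,0],-0.01],[[0.06,-0.004,0],-0.04],[[0.11,-0.008,0],-0.065],[[0.16,-0.011,0],-0.095],[[0.21,-0.015,0],-0.12],[[0.26,-0.018,0],-0.15],[[0.31,-0.022,0],-0.18],[[0.36,-0.025,0],-0.21],[[0.41,-0.029,0],-0.24],[[0.455,-0.032,0],-0.265],[[0.48,-0.033,0],-0.28],[[0.491,-0.034,0],-0.283],[[0.491,-0.034,0],-0.283],[[0.491,-0.034,0],-0.283]])

```text
time_s: 12.55
tool_pos: [0.5804, 0.2098, 0.1763]
tool_rot: [180.0, 0.0, 89.8]
force: [-0.2, -0.6, -0.1]
grip_width: 0.0867
```

```bash
python3 go.py 0.580 0.2125 0.055 90
```

```text
shift [ 0.0028 -0.0004  0.1213] turn -0.003 rows 1.9 t 12.55 q [-40.  16.  22.  91.  -6.  74. -18.]
```

>>> move_arm(steps=[[[0.0025,0,0.03],0],[[0.0025,0,0.07],0],[[0.0025,0,0.1],0],[[0.0025,0,0.116],0],[[0.0025,0,0.121],0],[[0.0025,0,0.121],0]])

```text
time_s: 13.3
tool_pos: [0.5808, 0.2144, 0.0559]
tool_rot: [179.9, -0.0, 90.0]
force: [0.1, -0.3, -0.3]
grip_width: 0.087
```

>>> move_arm(steps=[[[0,0,0],0],[[0,0,0],0],[[0,0,0],0],[[0,0,0],0],[[0,0,0],0],[[0,0,0],0],[[0,0,0],0],[[0,0,0],0],[[0,0,-0.01],0],[[0,0,-0.03],0],[[0,0,-0.06],0],[[0,0,-0.09],0],[[0,0,-0.12],0],[[0,0,-0.12],0],[[0,0,-0.12],0]], hand=1)

```text
time_s: 15.18
tool_pos: [0.5799, 0.2145, 0.1751]
tool_rot: [-180.0, -0.0, 90.0]
force: [0.2, -0.2, -0.7]
grip_width: 0.0303
```

```bash
python3 go.py 0.490 -0.2165 0.175 73.7
```

```text
shift [-4.31e-01 -8.98e-02  1.00e-04] turn 0.284 rows 7.0 t 15.175 q [-41.  16.  22.  91.  -6.  74. -18.]
```

>>> move_arm(steps=[[[-0.02,-0.004,0],0.01],[[-0.06,-0.0125,0],0.04],[[-0.11,-0.023,0],0.07],[[-0.16,-0.033,0],0.105],[[-0.21,-0.044,0],0.14],[[-0.26,-0.054,0],0.17],[[-0.31,-0.065,0],0.205],[[-0.36,-0.075,0],0.24],[[-0.4,-0.083,0],0.264],[[-0.42,-0.0875,0],0.277],[[-0.43,-0.09,0],0.284],[[-0.43,-0.09,0],0.284],[[-0.43,-0.09,0],0.284]])

```text
time_s: 16.8
tool_pos: [0.4907, -0.2136, 0.1748]
tool_rot: [-180.0, -0.0, 73.9]
force: [-0.0, -0.3, -0.8]
grip_width: 0.0307
```

```bash
python3 chk.py|grep blue; python3 go.py 0.490 -0.2165 0.056 73.7
```

```text
top blue 0.52 top z 0.2186 xy [ 493.4 -209.6] rack [  1.5 -19.4]
wrist blue 0.93 top z 0.2195 xy [ 489.1 -206.6] rack [ -3.5 -17.7]
shift [-0.0011  0.0002  0.1191] turn 0.0 rows 1.9 t 17.55 q [-17.   6.  41. 103.  -4.  72.   8.]
```

>>> move_arm(steps=[[[-0.001,0,0.03],0],[[-0.001,0,0.06],0],[[-0.001,0,0.09],0],[[-0.001,0,0.1],0],[[-0.001,0,0.1],0]])

```text
time_s: 18.18
tool_pos: [0.4897, -0.2164, 0.075]
tool_rot: [-180.0, 0.0, 73.7]
force: [-0.1, 0.1, -0.8]
grip_width: 0.0308
```

```bash
python3 go.py 0.490 -0.2165 0.056 73.7; python3 - <<'E'
from h import *
im,d,P=cloud('side'); save('s2',cv2.resize(im[120:260,220:420],None,fx=3,fy=3))
E
```

```text
shift [0.     0.0003 0.019 ] turn 0.0 rows 0.3 t 18.175 q [-15.  12.  40. 110.  -9.  61.  13.]
```

View pics/s2.png

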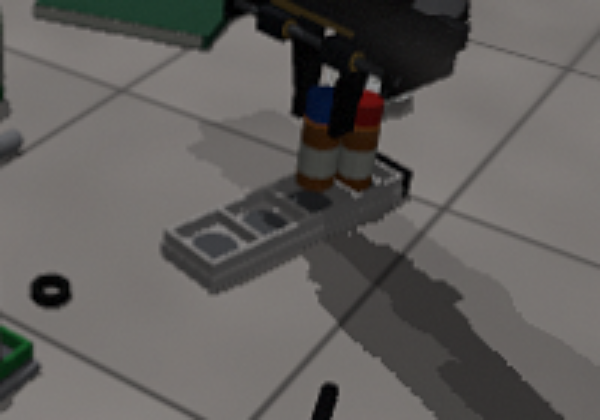

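Blue hangs upright beside red, above the second pocket from the black end. I'll lower and release it.

>>> move_arm(steps=[[[0,0,0.01],0],[[0,0,0.016],0],[[0,0,0.019],0],[[0,0,0.019],0],[[0,0,0.019],0]])

```text
time_s: 18.85
tool_pos: [0.49, -0.2165, 0.0562]
tool_rot: [180.0, -0.0, 73.7]
force: [0.3, 0.2, -0.2]
grip_width: 0.0305
```

>>> move_arm(steps=[[[0,0,0],0],[[0,0,0],0],[[0,0,0],0],[[0,0,0],0],[[0,0,0],0],[[0,0,-0.01],0],[[0,0,-0.03],0],[[0,0,-0.06],0],[[0,0,-0.09],0],[[0,0,-0.12],0],[[0,0,-0.12],0],[[0,0,-0.12],0]], hand=-1)

```text
time_s: 20.35
tool_pos: [0.4895, -0.2162, 0.1757]
tool_rot: [-180.0, -0.0, 73.7]
force: [-1.4, 0.9, -0.4]
grip_width: 0.0869
```

```bash
python3 chk.py; python3 go.py 0.581 0.1595 0.175 90
```

```text
top blue 0.72 top z 0.1007 xy [ 491.6 -218.8] rack [  2.4 -28.7]
top yellow 0.7 top z 0.1006 xy [580.9 157.7] rack [-17.6 357.8]
top green 0.69 top z 0.1007 xy [578.  102.2] rack [ -4.8 303.7]
side blue 0.94 top z 0.0957 xy [ 489.4 -215.3] rack [ -0.7 -25.9]
side yellow 0.9 top z 0.0973 xy [581.3 160.9] rack [-18.2 360.9]
side green 0.69 top z 0.0974 xy [576.6 104.7] rack [ -6.8 305.7]
wrist red 0.64 top z 0.0997 xy [ 475.8 -264.9] rack [  0.1 -77.4]
wrist blue 0.82 top z 0.0998 xy [ 488.7 -217.2] rack [ -0.9 -28. ]
shift [ 0.3864 -0.0178  0.0011] turn -0.284 rows 6.2 t 21.1 q [-17.   6.  41. 103.  -4.  72.   9.]
```

Blue is placed well. Yellow is next.

>>> move_arm(steps=[[[0.02,-0.001,0],-0.01],[[0.06,-0.003,0],-0.04],[[0.11,-0.005,0],-0.08],[[0.16,-0.007,0],-0.12],[[0.21,-0.01,0],-0.155],[[0.26,-0.012,0],-0.19],[[0.31,-0.014,0],-0.23],[[0.35,-0.016,0],-0.26],[[0.375,-0.0175,0],-0.28],[[0.386,-0.018,0],-0.284],[[0.386,-0.018,0],-0.284],[[0.386,-0.018,0],-0.284],[[0.386,-0.018,0],-0.284]])

```text
time_s: 22.72
tool_pos: [0.5808, 0.1575, 0.1763]
tool_rot: [180.0, 0.0, 89.9]
force: [-0.9, -1.5, -0.3]
grip_width: 0.0871
```

```bash
python3 go.py 0.581 0.1595 0.055 90
```

```text
shift [2.000e-03 1.000e-04 1.213e-01] turn -0.003 rows 1.9 t 22.725 q [-38.  14.  24.  94.  -6.  74. -13.]
```

>>> move_arm(steps=[[[0,0,0.03],0],[[0,0,0.07],0],[[0,0,0.1],0],[[0,0,0.116],0],[[0,0,0.121],0],[[0,0,0.121],0]])

```text
time_s: 23.48
tool_pos: [0.5814, 0.1592, 0.0559]
tool_rot: [179.9, -0.0, 90.0]
force: [0.1, 0.1, 0.7]
grip_width: 0.0867
```

>>> move_arm(steps=[[[0,0,0],0],[[0,0,0],0],[[0,0,0],0],[[0,0,0],0],[[0,0,0],0],[[0,0,0],0],[[0,0,0],0],[[0,0,0],0],[[0,0,-0.01],0],[[0,0,-0.03],0],[[0,0,-0.06],0],[[0,0,-0.09],0],[[0,0,-0.12],0],[[0,0,-0.12],0],[[0,0,-0.12],0]], hand=1)

```text
time_s: 25.35
tool_pos: [0.5805, 0.1592, 0.1752]
tool_rot: [180.0, -0.0, 90.0]
force: [-0.6, 0.3, -1.4]
grip_width: 0.0307
```

```bash
python3 go.py 0.505 -0.1645 0.175 73.7
```

```text
shift [-3.236e-01 -7.550e-02  1.000e-04] turn 0.285 rows 5.3 t 25.35 q [-38.  14.  24.  94.  -6.  74. -13.]
```

>>> move_arm(steps=[[[-0.02,-0.0045,0],0.02],[[-0.06,-0.014,0],0.055],[[-0.11,-0.0255,0],0.1],[[-0.16,-0.037,0],0.14],[[-0.21,-0.049,0],0.185],[[-0.26,-0.0605,0],0.23],[[-0.295,-0.069,0],0.26],[[-0.315,-0.0735,0],0.278],[[-0.3235,-0.0755,0],0.285],[[-0.3235,-0.0755,0],0.285],[[-0.3235,-0.0755,0],0.285],[[-0.3235,-0.0755,0.02],0.285],[[-0.3235,-0.0755,0.05],0.285],[[-0.3235,-0.0755,0.08],0.285],[[-0.3235,-0.0755,0.1],0.285],[[-0.3235,-0.0755,0.1],0.285],[[-0.3235,-0.0755,0.1],0.285]])

```text
time_s: 27.48
tool_pos: [0.5061, -0.1638, 0.0758]
tool_rot: [179.9, -0.0, 73.7]
force: [0.1, 0.5, -0.4]
grip_width: 0.0305
```

```bash
python3 go.py 0.505 -0.1645 0.056 73.7; python3 chk.py | grep yell
```

```text
shift [-0.001  -0.0009  0.0198] turn 0.001 rows 0.3 t 27.475 q [-19.  12.  38. 110.  -8.  61.   6.]
side yellow 0.93 top z 0.1163 xy [ 508.  -162.3] rack [ 2.3 30.1]
wrist yellow 0.71 top z 0.12 xy [ 510.  -155.3] rack [ 2.2 37.4]
```

>>> move_arm(steps=[[[-0.001,-0.001,0.01],0],[[-0.001,-0.001,0.016],0],[[-0.001,-0.001,0.0195],0],[[-0.001,-0.001,0.0195],0],[[-0.001,-0.001,0.0195],0]])

```text
time_s: 28.85
tool_pos: [0.504, -0.165, 0.0555]
tool_rot: [180.0, -0.0, 73.7]
force: [-0.2, 0.2, -0.6]
grip_width: 0.0309
```

>>> move_arm(steps=[[[0,0,0],0],[[0,0,0],0],[[0,0,0],0],[[0,0,0],0],[[0,0,0],0],[[0,0,-0.01],0],[[0,0,-0.03],0],[[0,0,-0.06],0],[[0,0,-0.09],0],[[0,0,-0.12],0],[[0,0,-0.12],0],[[0,0,-0.12],0]], hand=-1)

```text
time_s: 30.35
tool_pos: [0.5036, -0.1648, 0.1752]
tool_rot: [-180.0, -0.0, 73.7]
force: [0.1, 0.3, 0.2]
grip_width: 0.0873
```

```bash
python3 chk.py; python3 go.py 0.577 0.104 0.175 90
```

```text
top yellow 0.57 top z 0.1008 xy [ 506.3 -148.9] rack [-3.2 42.5]
top green 0.69 top z 0.1007 xy [578.7 102.8] rack [ -4.4 304.5]
side red 0.59 top z 0.0956 xy [ 475.2 -266.2] rack [ -0.  -78.8]
side blue 0.79 top z 0.0956 xy [ 490.5 -214.6] rack [  0.1 -24.9]
side yellow 0.6 top z 0.0958 xy [ 503.9 -162.3] rack [-1.7 28.9]
side green 0.86 top z 0.0976 xy [577.9 105.4] rack [ -5.8 306.7]
wrist red 0.77 top z 0.1 xy [ 474.7 -266.6] rack [ -0.5 -79.3]
wrist blue 0.81 top z 0.0997 xy [ 499.2 -175.3] rack [-2.5 15.2]
wrist yellow 0.61 top z 0.0998 xy [ 503.7 -162.5] rack [-1.9 28.8]
shift [ 0.2786 -0.0055  0.0006] turn -0.285 rows 4.5 t 31.1 q [-21.   5.  39. 104.  -3.  72.   2.]
```

>>> move_arm(steps=[[[0.02,0,0],-0.02],[[0.06,-0.001,0],-0.06],[[0.11,-0.002,0],-0.11],[[0.16,-0.003,0],-0.165],[[0.21,-0.004,0],-0.215],[[0.25,-0.005,0],-0.255],[[0.27,-0.0055,0],-0.278],[[0.279,-0.0055,0],-0.285],[[0.279,-0.0055,0],-0.285],[[0.279,-0.0055,0],-0.285],[[0.279,-0.0055,0],-0.285]])

```text
time_s: 32.48
tool_pos: [0.5771, 0.1028, 0.1758]
tool_rot: [180.0, 0.0, 89.9]
force: [-0.4, 0.5, 0.0]
grip_width: 0.087
```

```bash
python3 go.py 0.577 0.1045 0.055 90
```

```text
shift [ 0.0017 -0.0002  0.1208] turn -0.002 rows 1.9 t 32.475 q [-35.  12.  26.  96.  -6.  73.  -8.]
```

>>> move_arm(steps=[[[0,0,0.03],0],[[0,0,0.07],0],[[0,0,0.1],0],[[0,0,0.116],0],[[0,0,0.1205],0],[[0,0,0.1205],0]])

```text
time_s: 33.22
tool_pos: [0.5778, 0.1043, 0.0559]
tool_rot: [179.9, -0.0, 90.0]
force: [0.3, -0.2, 0.5]
grip_width: 0.0871
```

>>> move_arm(steps=[[[0,0,0],0],[[0,0,0],0],[[0,0,0],0],[[0,0,0],0],[[0,0,0],0],[[0,0,0],0],[[0,0,0],0],[[0,0,0],0],[[0,0,-0.01],0],[[0,0,-0.03],0],[[0,0,-0.06],0],[[0,0,-0.09],0],[[0,0,-0.12],0],[[0,0,-0.12],0],[[0,0,-0.12],0]], hand=1)

```text
time_s: 35.1
tool_pos: [0.5768, 0.1042, 0.1749]
tool_rot: [-180.0, -0.0, 90.0]
force: [-0.5, 1.0, -2.2]
grip_width: 0.0311
```

```bash
python3 go.py 0.520 -0.113 0.175 73.7
```

```text
shift [-2.172e-01 -5.680e-02 -1.000e-04] turn 0.284 rows 3.6 t 35.1 q [-36.  12.  26.  96.  -6.  73.  -8.]
```

>>> move_arm(steps=[[[-0.02,-0.005,0],0.025],[[-0.06,-0.0155,0],0.08],[[-0.105,-0.0275,0],0.14],[[-0.15,-0.039,0],0.195],[[-0.185,-0.0485,0],0.24],[[-0.207,-0.054,0],0.27],[[-0.217,-0.057,0],0.284],[[-0.217,-0.057,0],0.284],[[-0.217,-0.057,0],0.284],[[-0.217,-0.057,0.02],0.284],[[-0.217,-0.057,0.05],0.284],[[-0.217,-0.057,0.08],0.284],[[-0.217,-0.057,0.1],0.284],[[-0.217,-0.057,0.1],0.284],[[-0.217,-0.057,0.1],0.284]])

```text
time_s: 36.98
tool_pos: [0.521, -0.1121, 0.0758]
tool_rot: [179.9, -0.0, 73.8]
force: [-0.3, -1.2, -0.8]
grip_width: 0.0306
```

```bash
python3 go.py 0.520 -0.113 0.056 73.7; python3 chk.py | grep green
```

```text
shift [-0.0012 -0.0008  0.0198] turn 0.002 rows 0.3 t 36.975 q [-23.  11.  36. 110.  -8.  61.  -0.]
side green 0.93 top z 0.1165 xy [ 523.9 -109.5] rack [ 2.6 85.3]
wrist green 0.86 top z 0.1198 xy [ 520.3 -102.9] rack [-2.7 90.6]
```

>>> move_arm(steps=[[[-0.001,-0.001,0.01],0],[[-0.001,-0.001,0.016],0],[[-0.001,-0.001,0.0195],0],[[-0.001,-0.001,0.0195],0],[[-0.001,-0.001,0.0195],0]])

```text
time_s: 38.35
tool_pos: [0.5189, -0.1134, 0.0555]
tool_rot: [180.0, -0.0, 73.7]
force: [-0.6, 0.2, -1.2]
grip_width: 0.0311
```

>>> move_arm(steps=[[[0,0,0],0],[[0,0,0],0],[[0,0,0],0],[[0,0,0],0],[[0,0,0],0],[[0,0,-0.01],0],[[0,0,-0.03],0],[[0,0,-0.06],0],[[0,0,-0.09],0],[[0,0,-0.12],0],[[0.05,0,-0.12],0],[[0.1,0,-0.12],0],[[0.15,0,-0.12],0],[[0.2,0,-0.12],0],[[0.22,0,-0.12],0],[[0.22,0,-0.12],0],[[0.22,0,-0.12],0]], hand=-1)

```text
time_s: 40.48
tool_pos: [0.5804, 0.0951, 0.1758]
tool_rot: [180.0, 0.1, 73.6]
force: [1.2, -1.1, 0.2]
grip_width: 0.0873
```

```bash
python3 chk.py; python3 - <<'E'
from h import *
im,d,P=cloud('top'); save('top9',cv2.resize(im[130:280,90:420],None,fx=2.4,fy=2.4))
im,d,P=cloud('side'); save('side9',cv2.resize(im[120:260,220:420],None,fx=3,fy=3))
E
```

```text
top red 0.7 top z 0.1009 xy [ 478.3 -269.5] rack [  3.8 -81.1]
top blue 0.56 top z 0.1013 xy [ 491.8 -217.2] rack [  2.1 -27.1]
top yellow 0.63 top z 0.1012 xy [ 506.1 -163.8] rack [ 0.8 28.1]
top green 0.69 top z 0.1015 xy [ 519.9 -113.5] rack [-0.  80.3]
side red 0.93 top z 0.0957 xy [ 477.  -265.7] rack [  1.5 -77.8]
side blue 0.93 top z 0.0957 xy [ 489.6 -214.8] rack [ -0.7 -25.4]
side yellow 0.77 top z 0.0957 xy [ 505.2 -160.9] rack [-0.8 30.7]
side green 0.74 top z 0.0969 xy [ 518.  -109.3] rack [-3.  83.9]
```

View pics/top9.png

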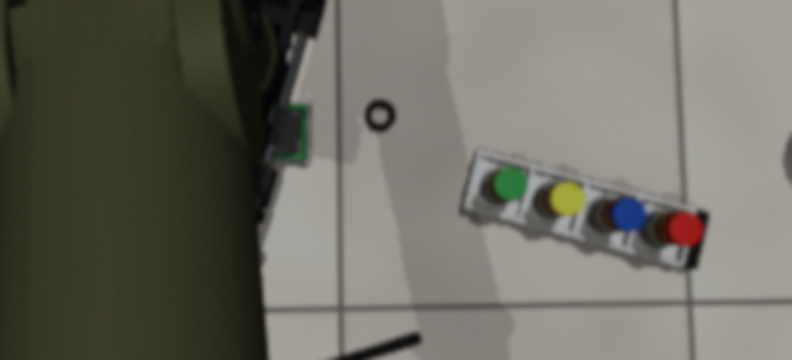

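View pics/side9.png

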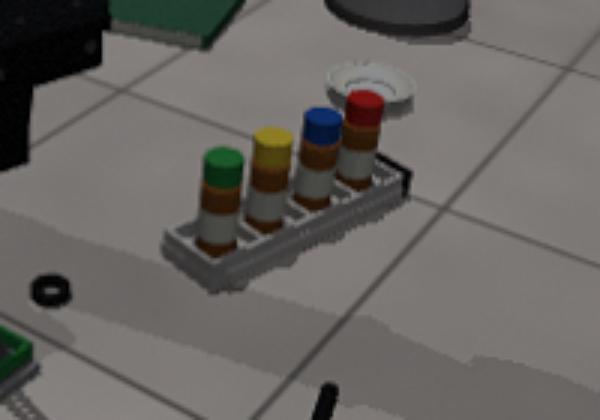

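Both final pictures show all four bottles upright in their pockets. From the rack's black end (right) the order is red, blue, yellow, green, and the gripper is clear of everything.

```bash
python3 -c "
from cell import env
print(env.sign_off())"
```

```text
the job is handed in; nothing more can be done
None
```

I moved all four bottles from the carrier into the rack and handed the job in about 42 s into the 104 s allowed. From the rack's black end they stand red, blue, yellow, green, the same order as counted from the carrier's black end.

- **Position:** at the last check, the top and side cameras put every bottle within about 4 mm of its pocket centre, against a limit of 12 mm.
- **Upright and seated:** both final pictures show the bottles upright. The cap tops read 96–101 mm above the counter, where 98 mm means standing on the pocket floor.
- **Gripper:** it is open and clear of everything, and the wrist forces I saw stayed within about 2.5 N.
- **Disagreements:** the cameras differed from each other by about 2–4 mm. Some readings taken while the gripper blocked the view, including blue and yellow in or near the rack, were 8–42 mm off along the row. I disregarded these, and the final top and side views did not bear them out.
- **Not measured:** I did not measure tilt or speed directly, and sign-off gave no verdict.

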